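# Tip a used sample tube into the discard cabinet through its port

### The job

Take the boat that carries the used sample tube by its handle, slide it level through the slot in the steel cover plate of the discard cabinet and roll it sideways inside so that the tube drops into the chamber. The boat must not touch the cover plate or the edges of the slot. Then draw the boat out and set it down upright on the bench; leave the empty boat alone.

Things in the scene. Friction and masses are not known exactly. Their poses are not given: they have to be found in the camera images.
- boat_grip (a point): Middle of the black handle block (40 long x, 14 thick y, 4-54 above the underside) of the boat with the tube; 32 above its underside. x runs along the boat from handle to tray, z up. Foot plate 50 x 40 x 4. An 8 dia rod, 10 above the underside, leads to the steel tray 130-215 ahead of this point, 39 wide, 14 high. 160 g, balanced 45 ahead: pinch across y from above, about 40 N. All mm.
- tube_mid (a point): Middle of the dark red, mauve-capped sample tube, 75 mm long (its x), 14 mm diameter, 15 g. It lies lengthwise in the boat's tray, 172 mm ahead of the handle point, 10 mm above the boat's underside. The tray's long sides slope up at 18 degrees from a flat 10 mm wide: the tube rolls out when the boat is rolled about its x by clearly more, 35 to 50 degrees, either side.
- slot (a point): Slot centre at the outer face of the upright steel cover plate of the white, clear-roofed, fixed cabinet (260 wide, 210 deep, 200 high). x points level into it, y along the slot, z up. Slot 70 wide, 50 high, centre 125 above bench; plate 8 thick. Chamber: x 8-200, y +-120, floor 65 below, roof 70 above the centre. Handle point 90 before the plate puts the tray 40-125 inside. All mm.
- spare_grip (a point): Handle of the empty boat, same shape, same point and axes as the first; a bystander.
Mind the look-alikes: they are no part of the job. Leave any blue or orange look-alike of the part that bears boat_grip alone.

How it is judged:
On the way, in this order (a step that is already met when the one before it is completed fails the run):
1. The boat's tray, level and with the tube in it, is through the slot (tube's middle more than 60 mm behind the plate's face) (x of tube_mid in the frame of slot between 0.06 and 0.16 m and x of boat_grip in the frame of slot between -0.2 and -0.02 m and angle between boat_grip's own z axis and vertical below 0.3 rad and x of tube_mid in the frame of boat_grip between 0.15 and 0.2 m and y of tube_mid in the frame of boat_grip between -0.02 and 0.02 m), for 0.1 s.
2. The boat is rolled over more than 25 degrees with its tray still inside, and the tube has left it for the chamber (angle between boat_grip's own z axis and vertical above 0.44 rad and x of boat_grip in the frame of slot between -0.122 and -0.02 m and x of tube_mid in the frame of slot between 0.01 and 0.2 m and z of tube_mid in the frame of slot below -0.025 m), for 0.05 s.
At the end, for the whole second after the job is handed in: The tube lies in the cabinet's chamber; the boat stands upright (within 10 degrees) and at rest on the bench, its handle point within 10 mm of its height at the start, anywhere outside the cabinet; the empty boat is within 30 mm of where it was (x of tube_mid in the frame of slot between 0.008 and 0.2 m and y of tube_mid in the frame of slot between -0.12 and 0.12 m and z of tube_mid in the frame of slot between -0.07 and -0.01 m and height (world z) of boat_grip between 0.022 and 0.042 m and angle between boat_grip's own z axis and vertical below 0.17 rad and linear speed of boat below 0.03 m/s and distance of spare_grip from where it was at the start of the episode below 0.03 m); the robot touches nothing.
It fails at once if The boat touches the steel cover plate or the slot's edges (more than 0.5 N) (contact force between boat and cover above 0.5 N).
It fails at once if The empty boat is moved more than 30 mm (distance of spare_grip from where it was at the start of the episode above 0.03 m).
It also fails if it takes over 61 s, if anything falls off the work surface, if the arm or the gripper's body presses on something with over 40 N, if the wrist force passes 120 N, or if a joint passes its speed limit or range.

### The arm

A 7-joint arm with a two-finger parallel gripper is mounted at the origin on the work surface. World frame = base frame: x ahead of the robot, y to its left, z up, the work surface at z = 0. Lengths are in m, angles in rad, forces in N, time in s.
With the tool pointing down it reaches from about 0.4 to 0.9 m from the base axis. Payload 5.5 kg.
Tool frame: the origin (TCP) lies at the very end of the fingers, on their centre line; the grasp point (between the pads) lies 19 mm behind it; z points along the fingers, y is the line along which they close (so a half turn about z gives the same grasp; the last joint's range is limited). The gripper opens to 92 mm and grips with 3 to 60 N. Pads are 19 mm wide; open, the fingers measure 130 mm over their backs; the gripper's body (75 mm by 190 mm) begins 47 mm behind the grasp point.
Start: joints at [-1.053, 0.501, -0.427, 1.55, 0.221, 1.138, -0.21], TCP at [0.164, 0.629, 0.227] pointing down, gripper open.
Joint ranges: [-2.88, 2.88], [-0.31, 2.03], [-1.54, 1.56], [0.2, 2.42], [-1.41, 4.55], [0.19, 2.02], [-2.57, 2.57]. Speed limits (rad/s): [2.57, 2.57, 3.14, 3.14, 3.14, 3.14, 3.14].

### API

Orientations are given as a unit quaternion [w, x, y, z].
In Python, from station import ctrl gives the robot as it stands.
- The arm moves only by the shell command python3 -m jog 'ROWS' [OPENING] [FORCE]. ROWS is a JSON object of lists of equal length, an entry for each row: "xyz": the shift along the tool's x, y, z each as a share of 0.5 m, from -1 to 1, a list of three; "rotation": the turn, a rotation vector about the tool's x, y, z each as a share of pi rad, from -1 to 1, a list of three. A call has 1 to 8 rows; each row shifts and turns the commanded pose from where the row before left it, along the tool's axes as they then stand; what a row does not reach is not made up. A row lasts 1/12 s, in which the tool goes at most 41.7 mm and 7.16 degrees, less where a joint would pass 70% of its speed; a pose out of reach is approached as far as the arm can. A call with a number of a shift or a turn outside -1 to 1 is refused whole. A call with a gripper value outside its range is refused whole. OPENING is the closure, from -1 (fully open) to 1 (shut), set as the call begins (- or left out, the last holds). The fingers move at their own pace and stop on an object; FORCE is the grip in N (left out, the last holds). Time passes only in rows, so rows that do not move let the fingers close. It gives the time, the measured TCP pose, the force, the opening and the grip force at its end, in the units of the state.
- ctrl.get_state(): the state, without advancing time (a new reading comes with each control period).
- ctrl.get_image(name): name is "scene" or "top" or "wrist"; returns a dict with "pixels" (400x640x3 uint8, blue, green, red), "mtx" (3x3 intrinsics, pixels), "k1" (the pictures are not rectified: a ray, as slopes to the right and down, at radius r is drawn at 1 + k1 r^2 times it, then the intrinsics apply), "T" (4x4, takes a point from camera to world coordinates). Camera axes: x right, y up, looking along -z (the intrinsics and any distortion apply to the point x, -y, -z); pixel columns grow to the right and rows downward; lengths in m; the calibration is good to about 2 mm. A picture is of the moment at which its call begins. There is no depth.
- ctrl.hand_in(): hands the job in; it is judged then, once.
The state is a dict: "t": time; "q": joint angles; "qd": joint speeds; "joint_torque": joint torques, N m; "tool_pos": TCP position; "eef_rot": TCP orientation; "wrist_force": force on the tool from outside, world axes, zero at the start; "torque": the same for the moment, N m; "grip_width": opening from 0.0 (shut) to 1.0 (fully open); "gripper_force": force on a finger pad.
Only numpy, scipy, OpenCV 4.12 (cv2) and the standard library are available. Lean on these libraries where they do the work, as an engineer would, in place of code of your own. Each camera call takes 0.05 s, during which the arm holds its last target. There are 200 camera calls.

## Working session

There is one attempt and no reset: what is moved stays moved. The work goes in short steps, Python scripts to look and compute and a shell command to move; the robot and the scene stay as the last step left them, time stands still between calls to the robot, and variables do not carry over. Pictures are saved under pics/ and viewed, at most 10 in all, crops included, and the job is handed in when it is done.

```bash
mkdir -p pics; python3 - <<'E'
from station import ctrl
import cv2
for n in("scene","top"):
    i=ctrl.get_image(n); cv2.imwrite(f"pics/{n}0.png",i["pixels"]); print(n,i["mtx"].tolist(),i["k1"],i["T"].round(4).tolist())
s=ctrl.get_state(); print(s["t"],s["tool_pos"],s["eef_rot"],s["grip_width"])
E
```

```text
scene [[426.4365966145401, 0.0, 317.5621420021443], [0.0, 426.4365966145401, 196.89473824990202], [0.0, 0.0, 1.0]] -0.012105814893899463 [[-0.2926, -0.6601, 0.6918, 1.1927], [0.9562, -0.2051, 0.2088, 0.1799], [0.004, 0.7226, 0.6912, 0.8735], [0.0, 0.0, 0.0, 1.0]]
top [[420.7101812273786, 0.0, 331.62475205258073], [0.0, 420.7101812273786, 196.61847429561243], [0.0, 0.0, 1.0]] -0.08096192542094702 [[0.012, 0.9958, -0.0913, 0.3568], [-0.9998, 0.0132, 0.0126, -0.0385], [0.0138, 0.0911, 0.9957, 1.1633], [0.0, 0.0, 0.0, 1.0]]
0.1 [0.16370505 0.62836433 0.22575205] [-1.50682645e-04  1.27030105e-01  9.91898441e-01 -9.00862868e-04] 1.0001669037280632
```

View pics/scene0.png

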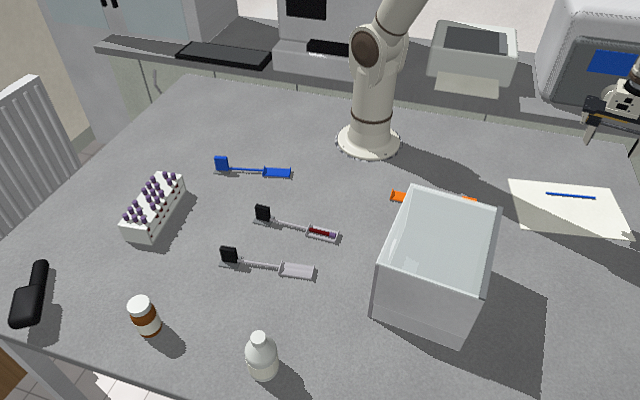

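View pics/top0.png

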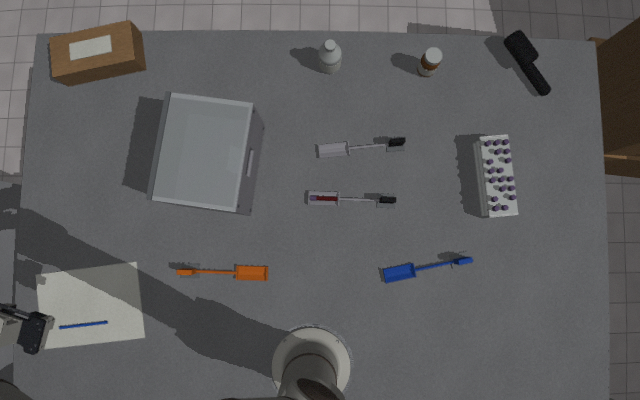

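The scene view shows the tube boat (handle 263,213; tray 322,233) and the empty boat beside it (229,255). In the top view the tube boat's handle is at about (387,200), its tray at (323,198), and the cabinet's slot side is near (250,163), facing the boat. I'll zoom in for exact pixels.

```bash
python3 - <<'E'
import cv2,numpy as np
a=cv2.imread("pics/top0.png")
c=cv2.resize(a[85:225,145:275],None,fx=4,fy=4,interpolation=cv2.INTER_CUBIC)
d=cv2.resize(a[130:215,300:410],None,fx=4,fy=4,interpolation=cv2.INTER_CUBIC)
o=np.zeros((560,520+0,3),np.uint8)
cv2.imwrite("pics/c1.png",cv2.convertScaleAbs(c,alpha=1.3)); cv2.imwrite("pics/c2.png",cv2.convertScaleAbs(d,alpha=1.5))
E
```

```text
(no output)
```

View pics/c1.png

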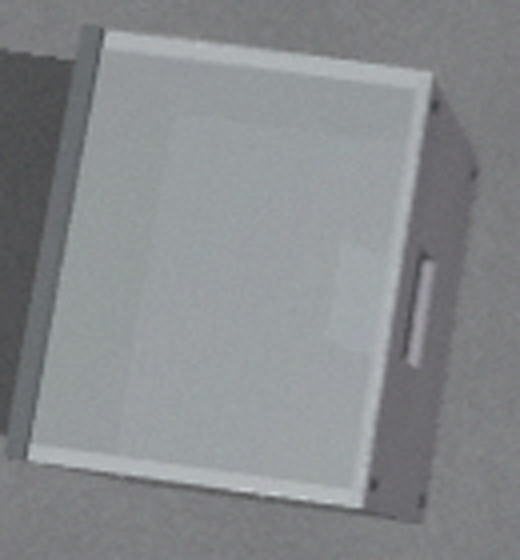

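View pics/c2.png

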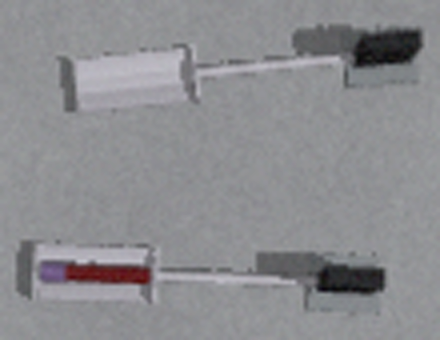

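```bash
cat > h.py <<'E'
import numpy as np, cv2
from station import ctrl
def ray(im,px):
    k=im["k1"]; n=cv2.undistortPoints(np.array([[px]],float),im["mtx"],np.array([k,0,0,0.]))[0,0]
    T=im["T"]; return T[:3,3], T[:3,:3]@np.array([n[0],-n[1],-1])
def onz(im,px,z):
    c,d=ray(im,px); return c+d*(z-c[2])/d[2]
def proj(im,p):
    T=im["T"]; q=T[:3,:3].T@(np.array(p)-T[:3,3]); x,y=q[0]/-q[2],-q[1]/-q[2]
    f=1+im["k1"]*(x*x+y*y); m=im["mtx"]; return m[0,0]*x*f+m[0,2], m[1,1]*y*f+m[1,2]
E
python3 - <<'E'
from h import *
im=ctrl.get_image("top")
def P(l,u,v,z,o,s=4): print(l,onz(im,(o[0]+(u-1.5)/s,o[1]+(v-1.5)/s),z).round(4))
A=(145,85);B=(300,130)
P("rooffront far",433,72,.2,A);P("rooffront near",363,507,.2,A)
P("bottom far",477,172,0,A);P("bottom near",423,522,0,A)
P("slot bot far",436,262,.1,A);P("slot bot near",418,366,.1,A)
P("slot top far",424,256,.15,A);P("slot top near",406,361,.15,A)
P("roof rear far",103,30,.2,A);P("roof rear near",28,461,.2,A)
P("tube",95,271,.01,B);P("foot",342,282,.004,B);P("handle top",351,279,.054,B)
P("traynear",155,276,.012,B);P("trayfar",22,270,.0,B);P("handtopR",384,277,.05,B);P("handtopL",322,277,.05,B)
P("sp foot",381,60,.004,B);P("sp tray",128,80,.01,B)
im=ctrl.get_image("scene")
E
```

```text
rooffront far [0.6652 0.1376 0.2   ]
rooffront near [0.4082 0.1697 0.2   ]
bottom far [0.6566 0.1405 0.    ]
bottom near [0.409  0.1709 0.    ]
slot bot far [0.5715 0.1497 0.1   ]
slot bot near [0.504  0.1591 0.1   ]
slot top far [0.565  0.1483 0.15  ]
slot top near [0.5    0.1572 0.15  ]
roof rear far [0.69   0.3365 0.2   ]
roof rear near [0.432  0.3667 0.2   ]
tube [ 0.4601 -0.0305  0.01  ]
foot [ 0.4553 -0.2017  0.004 ]
handle top [ 0.4531 -0.2007  0.054 ]
traynear [ 0.457  -0.0717  0.012 ]
trayfar [0.461  0.0203 0.    ]
handtopR [ 0.4551 -0.2234  0.05  ]
handtopL [ 0.4545 -0.1819  0.05  ]
sp foot [ 0.6123 -0.2294  0.004 ]
sp tray [ 0.5939 -0.0516  0.01  ]
```

```bash
cat > go.py <<'E'
# go.py x y z toolY_angle_deg roll_deg(about tool x) [minrows]: per-row shares for N equal rows from the measured pose
import sys, numpy as np
from scipy.spatial.transform import Rotation as R
from station import ctrl
a=[float(v) for v in sys.argv[1:]]
s=ctrl.get_state(); q=s["eef_rot"]; R0=R.from_quat(np.r_[q[1:],q[0]]); p=np.array(s["tool_pos"])
t=np.radians(a[3]); y=np.array([np.cos(t),np.sin(t),0]); z=np.array([0,0,-1.])
R1=R.from_matrix(np.c_[np.cross(y,z),y,z])*R.from_euler('x',a[4],degrees=True)
w=(R0.inv()*R1).as_rotvec(); d=np.array(a[:3])-p
N=int(max(np.ceil(np.linalg.norm(d)/.038),np.ceil(np.degrees(np.linalg.norm(w))/6.8),a[5] if len(a)>5 else 1))
M=sum((R0*R.from_rotvec(w*k/N)).as_matrix() for k in range(N))
print("t",s["t"],"p",p.round(4),"toolY",np.degrees(np.arctan2(*R0.as_matrix()[1::-1,1])).round(2),"N",N,"xyz",(np.linalg.solve(M,d)/.5).round(4),"rot",(w/N/np.pi).round(4))
E
python3 go.py .45 .2 .35 40 0; python3 -m jog 2>&1 | tail -3
```

```text
t 0.2 p [0.1637 0.6286 0.2261] toolY 75.4 N 14 xyz [-0.0677 -0.0319 -0.0177] rot [-0.     0.     0.014]
invalid input
```

```bash
python3 -m jog '{"xyz":[[-0.068,-0.032,-0.03],[-0.068,-0.032,-0.03],[-0.068,-0.032,-0.03],[-0.068,-0.032,-0.03],[-0.068,-0.032,-0.03],[-0.068,-0.032,-0.03],[-0.068,-0.032,-0.02],[-0.068,-0.032,-0.02]],"rotation":[[0,0,0.014],[0,0,0.014],[0,0,0.014],[0,0,0.014],[0,0,0.014],[0,0,0.014],[0,0,0.014],[0,0,0.014]]}' -1 40
python3 -m jog '{"xyz":[[-0.068,-0.032,0],[-0.068,-0.032,0],[-0.068,-0.032,0],[-0.068,-0.032,0],[-0.068,-0.032,0],[-0.068,-0.032,0]],"rotation":[[0,0,0.014],[0,0,0.014],[0,0,0.014],[0,0,0.014],[0,0,0.014],[0,0,0.014]]}'
python3 go.py .4545 -.2015 .2 -1.9 0
```

```text
t: 0.87
tool_pos: [0.3626, 0.4031, 0.3376]
eef_rot: [0.0, 0.3, 0.954, 0.0]
wrist_force: [-0.2, -0.2, -0.8]
grip_width: 0.999
gripper_force: 0.0
t: 1.37
tool_pos: [0.4524, 0.197, 0.3367]
eef_rot: [0.0, 0.423, 0.906, 0.0]
wrist_force: [-0.1, -0.7, 0.6]
grip_width: 0.996
gripper_force: 0.0
t 1.3667 p [0.4524 0.197  0.3367] toolY 39.99 N 12 xyz [-0.0636 -0.0238  0.0228] rot [ 0.     -0.      0.0194]
```

```bash
python3 -m jog '{"xyz":[[-0.064,-0.024,0],[-0.064,-0.024,0.01],[-0.064,-0.024,0.02],[-0.064,-0.024,0.03],[-0.064,-0.024,0.03],[-0.064,-0.024,0.03],[-0.064,-0.024,0.03],[-0.064,-0.024,0.03]],"rotation":[[0,0,0.0194],[0,0,0.0194],[0,0,0.0194],[0,0,0.0194],[0,0,0.0194],[0,0,0.0194],[0,0,0.0194],[0,0,0.0194]]}'
python3 -m jog '{"xyz":[[-0.064,-0.024,0.03],[-0.064,-0.024,0.03],[-0.064,-0.024,0.03],[-0.064,-0.024,0],[0,0,0]],"rotation":[[0,0,0.0194],[0,0,0.0194],[0,0,0.0194],[0,0,0.0194],[0,0,0]]}'
python3 - <<'E'
from h import *
im=ctrl.get_image("wrist"); cv2.imwrite("pics/w1.png",im["pixels"])
for p in [(.4545,-.2015,.054),(.46,-.0305,.01)]: print(np.round(proj(im,p),1))
E
python3 go.py .4545 -.2015 .1 -1.9 0
```

```text
t: 2.03
tool_pos: [0.4866, -0.0713, 0.2461]
eef_rot: [0.0, 0.629, 0.777, 0.0]
wrist_force: [0.7, 0.6, 0.6]
grip_width: 1.002
gripper_force: 0.0
t: 2.45
tool_pos: [0.4506, -0.2095, 0.2008]
eef_rot: [-0.0, 0.722, 0.692, -0.002]
wrist_force: [-0.6, -0.7, 0.3]
grip_width: 1.004
gripper_force: 0.0
[319.7 181.4]
[318.    7.2]
t 2.5 p [ 0.4525 -0.2062  0.2013] toolY -2.22 N 3 xyz [0.0032 0.0013 0.0675] rot [-0.0002  0.0001 -0.0006]
```

View pics/w1.png

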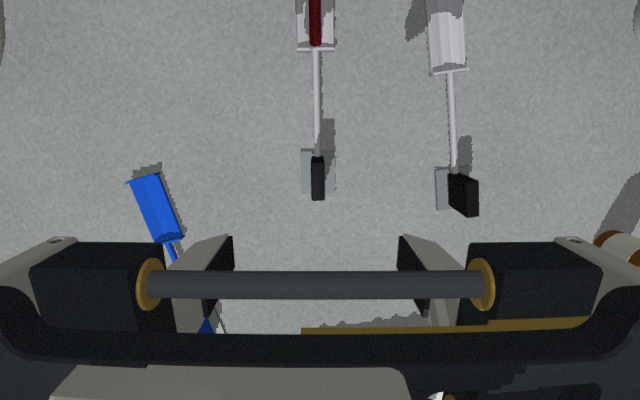

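The wrist view shows the tube boat's black handle at (317,178), its rod running straight up, and the tube at (315,20). That matches my projection within 2–3 px, so I'm descending.

```bash
python3 go.py .4525 -.2 .014 -1.9 0 8
```

```text
t 2.5 p [ 0.4525 -0.2062  0.2013] toolY -2.22 N 8 xyz [ 0.0016 -0.      0.0468] rot [-0.0001  0.0001 -0.0002]
```

```bash
python3 -m jog '{"xyz":[[0.002,0,0.06],[0.002,0,0.06],[0.002,0,0.06],[0.002,0,0.06],[0.002,0,0.05],[0.001,0,0.04],[0.001,0,0.03],[0,0,0]]}'
python3 go.py .4525 -.2 .014 -1.9 0 1
```

```text
t 2.5 p [ 0.4525 -0.2062  0.2013] toolY -2.22 N 5 xyz [ 0.0025 -0.      0.0749] rot [-0.0001  0.0001 -0.0004]validation failed for argument at $...
```

```bash
python3 -m jog '{"xyz":[[0.002,0,0.06],[0.002,0,0.06],[0.002,0,0.06],[0.002,0,0.06],[0.002,0,0.05],[0.001,0,0.04],[0.001,0,0.03],[0,0,0]],"rotation":[[0,0,0],[0,0,0],[0,0,0],[0,0,0],[0,0,0],[0,0,0],[0,0,0],[0,0,0]]}'
python3 go.py .4525 -.2 .014 -1.9 0 1
```

```text
t: 3.17
tool_pos: [0.4532, -0.1938, 0.019]
eef_rot: [-0.003, 0.717, 0.697, -0.001]
wrist_force: [-0.3, 0.1, 0.3]
grip_width: 1.002
gripper_force: 0.0
t 3.1667 p [ 0.4532 -0.1938  0.019 ] toolY -1.63 N 1 xyz [-0.0125 -0.0009  0.01  ] rot [-0.0015 -0.0008  0.0015]
```

```bash
python3 -m jog '{"xyz":[[-0.01,0,0.01],[0,0,0],[0,0,0]],"rotation":[[0,0,0.001],[0,0,0],[0,0,0]]}'
python3 -m jog '{"xyz":[[0,0,0],[0,0,0],[0,0,0],[0,0,0],[0,0,0],[0,0,0],[0,0,0],[0,0,0]],"rotation":[[0,0,0],[0,0,0],[0,0,0],[0,0,0],[0,0,0],[0,0,0],[0,0,0],[0,0,0]]}' 1 40
python3 -m jog '{"xyz":[[0,0,0],[0,0,0],[0,0,0],[0,0,0]],"rotation":[[0,0,0],[0,0,0],[0,0,0],[0,0,0]]}' 1 40
python3 go.py .4525 -.2 .13 -1.9 0 1
```

```text
t: 3.42
tool_pos: [0.4555, -0.2018, 0.0176]
eef_rot: [0.001, 0.719, 0.695, 0.0]
wrist_force: [-0.2, -0.2, -0.5]
grip_width: 1.004
gripper_force: 0.0
t: 4.08
tool_pos: [0.4546, -0.2013, 0.0167]
eef_rot: [-0.0, 0.719, 0.695, -0.0]
wrist_force: [-0.0, 0.4, 0.6]
grip_width: 0.469
gripper_force: 0.0
t: 4.42
tool_pos: [0.4545, -0.2013, 0.0167]
eef_rot: [-0.0, 0.719, 0.695, -0.0]
wrist_force: [0.4, 0.1, -0.5]
grip_width: 0.176
gripper_force: 0.2
t 4.4167 p [ 0.4545 -0.2013  0.0167] toolY -1.96 N 3 xyz [ 0.0008 -0.0014 -0.0756] rot [-0.     -0.     -0.0001]
```

```bash
python3 -m jog '{"xyz":[[0,0,0],[0,0,0],[0,0,0],[0,0,0],[0,0,0],[0,0,0]],"rotation":[[0,0,0],[0,0,0],[0,0,0],[0,0,0],[0,0,0],[0,0,0]]}' 1 40
python3 -m jog '{"xyz":[[0,0,-0.01],[0,0,-0.02],[0,0,-0.03],[0,0,-0.04],[0,0,-0.04],[0,0,-0.04],[0,0,-0.03],[0,0,-0.02]],"rotation":[[0,0,0],[0,0,0],[0,0,0],[0,0,0],[0,0,0],[0,0,0],[0,0,0],[0,0,0]]}'
python3 -m jog '{"xyz":[[0,0,0],[0,0,0]],"rotation":[[0,0,0],[0,0,0]]}'
python3 - <<'E'
from h import *
for n in("wrist","scene"):
    im=ctrl.get_image(n); cv2.imwrite(f"pics/{n}2.png",im["pixels"])
a=cv2.imread("pics/scene2.png")[100:280,180:420]; b=cv2.imread("pics/wrist2.png")[0:280,160:480]
a=cv2.resize(a,None,fx=3,fy=3)[:, :460]
cv2.imwrite("pics/c3.png",np.hstack([a,cv2.copyMakeBorder(b,0,260,0,0,cv2.BORDER_CONSTANT)]))
E
python3 go.py .4525 -.2 .13 -7.1 0 1
```

```text
t: 4.92
tool_pos: [0.4544, -0.2012, 0.0166]
eef_rot: [-0.0, 0.719, 0.695, -0.0]
wrist_force: [-1.1, -0.4, 0.2]
grip_width: 0.145
gripper_force: 39.9
t: 5.58
tool_pos: [0.4556, -0.2016, 0.1343]
eef_rot: [0.001, 0.719, 0.695, 0.001]
wrist_force: [-0.3, 0.1, -1.8]
grip_width: 0.151
gripper_force: 39.9
t: 5.75
tool_pos: [0.4549, -0.2012, 0.1322]
eef_rot: [0.001, 0.719, 0.695, 0.0]
wrist_force: [0.5, 0.1, -2.0]
grip_width: 0.151
gripper_force: 39.9
t 5.85 p [ 0.4539 -0.2009  0.1309] toolY -1.95 N 1 xyz [ 0.0017 -0.0028  0.0019] rot [-0.0005 -0.0001  0.0286]
```

View pics/c3.png

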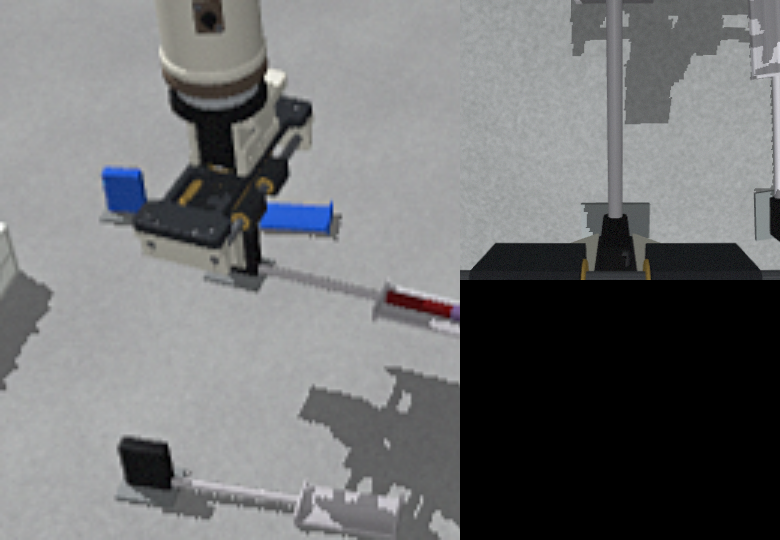

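The boat is lifted, its rod looks level, and the tube is still in the tray. To check pitch and lateral offset, I'll triangulate the tube from the scene and top cameras.

```bash
cat > tri.py <<'E'
from h import *
s=ctrl.get_state(); rs=[]
for n in("scene","top"):
    im=ctrl.get_image(n); p=im["pixels"].astype(int); b,g,r=p[...,0],p[...,1],p[...,2]
    m=((r>g+35)&(r>b+20)&(r<190)).astype(np.uint8)
    pv=proj(im,s["tool_pos"]+np.array([0,.172,-.006])) 
    k,l,st,c=cv2.connectedComponentsWithStats(m)
    i=[j for j in range(1,k) if st[j,4]>15]; j=min(i,key=lambda j:np.hypot(*(c[j]-pv)))
    print(n,"pred",np.round(pv,1),"red",c[j].round(1),st[j]); rs.append(ray(im,c[j]))
A=np.c_[rs[0][1],-rs[1][1]]; x=np.linalg.lstsq(A,rs[1][0]-rs[0][0],rcond=None)[0]
P=[rs[i][0]+rs[i][1]*x[i] for i in(0,1)]; print("red mid",P[0].round(4),P[1].round(4),"tcp",s["tool_pos"].round(4))
E
python3 tri.py; cp pics/c3.png /tmp/x.png
```

```text
scene pred [323. 201.] red [319.5 201.2] [309 198  22   8  84]
top pred [322.4 195.7] red [320.  194.3] [315 193  11   4  36]
red mid [ 0.4606 -0.036   0.1288] [ 0.4569 -0.0229  0.1286] tcp [ 0.4539 -0.2009  0.1309]
```

```bash
python3 go.py .5048 -.104 .131 -7.1 0 6
```

```text
t 5.95 p [ 0.4537 -0.2009  0.1306] toolY -1.96 N 6 xyz [ 0.0335  0.0147 -0.0001] rot [-0.0001 -0.      0.0048]
```

```bash
python3 -m jog '{"xyz":[[0.02,0.009,0],[0.033,0.015,0],[0.033,0.015,0],[0.033,0.015,0],[0.033,0.015,0],[0.033,0.015,0],[0.016,0.006,0],[0,0,0]],"rotation":[[0,0,0.004],[0,0,0.005],[0,0,0.005],[0,0,0.005],[0,0,0.005],[0,0,0.005],[0,0,0],[0,0,0]]}'
python3 -m jog '{"xyz":[[0,0,0],[0,0,0]],"rotation":[[0,0,0],[0,0,0]]}'
python3 - <<'E'
from h import *
im=ctrl.get_image("top"); s=ctrl.get_state(); print(s["tool_pos"].round(4))
S=np.array([.537,.154,.125]); d=np.array([.124,.992,0])
p=im["pixels"][85:235,200:400]; p=cv2.convertScaleAbs(cv2.resize(p,None,fx=4,fy=4,interpolation=cv2.INTER_CUBIC),alpha=1.3)
pr=lambda q: tuple(int(v) for v in np.array([(proj(im,q)[0]-200)*4+1.5,(proj(im,q)[1]-85)*4+1.5]))
cv2.line(p,pr(S),pr(S-d*.12),(0,255,0),1)
for e in(-.035,.035): cv2.circle(p,pr(S+e*np.array([.992,-.124,0])-[0,0,.025]),3,(0,0,255),1)
cv2.imwrite("pics/c4.png",p)
E
python3 go.py .5258 .0647 .131 -7.1 0 8; python3 tri.py
```

```text
t: 6.62
tool_pos: [0.5077, -0.1022, 0.1309]
eef_rot: [-0.001, 0.749, 0.663, -0.0]
wrist_force: [0.1, -0.2, -1.6]
grip_width: 0.153
gripper_force: 39.9
t: 6.78
tool_pos: [0.5062, -0.1059, 0.1313]
eef_rot: [-0.0, 0.75, 0.661, -0.001]
wrist_force: [-0.4, -0.1, -2.7]
grip_width: 0.15
gripper_force: 39.9
[ 0.5063 -0.1061  0.1314]
t 6.8333 p [ 0.5063 -0.1061  0.1314] toolY -7.28 N 8 xyz [ 0.043  -0.0005  0.0001] rot [-0.      0.     -0.0001]
scene pred [354.9 223.8] red [348.2 229.8] [337 225  23  11  98]
top pred [284.6 174.2] red [236.2 272.4] [177 265  91  16 675]
red mid [ 0.3396  0.0196 -0.0887] [ 0.2477  0.2141 -0.0395] tcp [ 0.5063 -0.1061  0.1314]
```

View pics/c4.png

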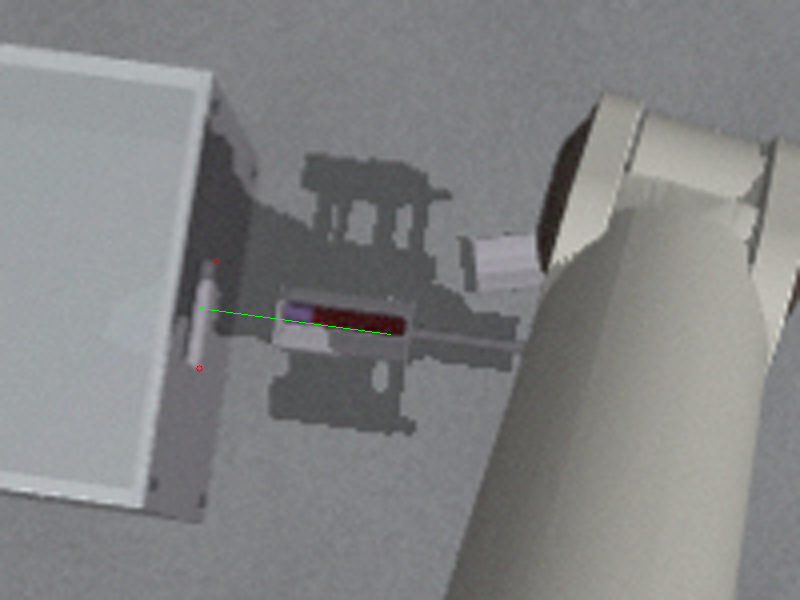

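The tray is lined up with the slot axis (green line) to within about 4 mm, with the tube in it. Inserting now.

```bash
python3 -m jog '{"xyz":[[0.01,0,0],[0.02,0,0],[0.025,0,0],[0.025,0,0],[0.025,0,0],[0.025,0,0],[0.025,0,0],[0.025,0,0]],"rotation":[[0,0,0],[0,0,0],[0,0,0],[0,0,0],[0,0,0],[0,0,0],[0,0,0],[0,0,0]]}'
python3 go.py .5258 .0647 .131 -7.1 0 1
```

```text
t: 7.6
tool_pos: [0.5184, -0.0136, 0.1317]
eef_rot: [-0.0, 0.75, 0.662, 0.0]
wrist_force: [-0.5, 0.2, -1.5]
grip_width: 0.152
gripper_force: 39.9
t 7.6 p [ 0.5184 -0.0136  0.1317] toolY -7.14 N 3 xyz [ 0.0524 -0.0016  0.0005] rot [-0.     -0.     -0.0001]
```

```bash
python3 -m jog '{"xyz":[[0.025,0,0],[0.025,-0.001,0],[0.025,-0.001,0],[0.025,0,0],[0.025,0,0],[0.02,0,0],[0.01,0,0],[0,0,0]],"rotation":[[0,0,0],[0,0,0],[0,0,0],[0,0,0],[0,0,0],[0,0,0],[0,0,0],[0,0,0]]}'
python3 -m jog '{"xyz":[[0,0,0],[0,0,0],[0,0,0]],"rotation":[[0,0,0],[0,0,0],[0,0,0]]}'
python3 - <<'E'
from h import *
im=ctrl.get_image("top"); cv2.imwrite("pics/c5.png",cv2.convertScaleAbs(cv2.resize(im["pixels"][85:235,180:380],None,fx=4,fy=4,interpolation=cv2.INTER_CUBIC),alpha=1.3))
print(ctrl.get_state()["q"].round(3))
E
python3 go.py .5258 .0647 .131 -7.1 0 1
```

```text
t: 8.27
tool_pos: [0.5273, 0.0636, 0.1317]
eef_rot: [-0.0, 0.749, 0.662, 0.0]
wrist_force: [0.6, -0.5, -1.8]
grip_width: 0.151
gripper_force: 39.9
t: 8.52
tool_pos: [0.5271, 0.0607, 0.1317]
eef_rot: [0.0, 0.75, 0.661, -0.0]
wrist_force: [0.5, -0.5, -1.4]
grip_width: 0.15
gripper_force: 39.9
[-0.33   0.381  0.199  1.951 -0.1    0.819 -0.203]
t 8.5667 p [0.5271 0.0608 0.1317] toolY -7.27 N 1 xyz [ 0.0075 -0.0037  0.0014] rot [-0.      0.0001 -0.0009]
```

View pics/c5.png

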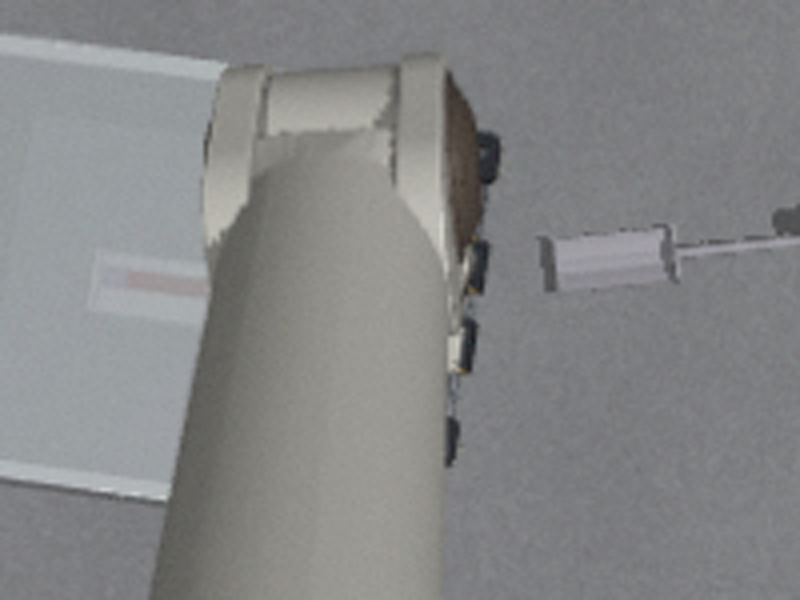

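The top view through the clear roof shows the tray and tube (105–210, 285) inside the chamber, level. I'm rolling with the wrist tilting outward (+tool x), where the joints have room.

```bash
python3 -m jog '{"xyz":[[0.003,0,0],[0.003,0,0],[0,0,0],[0,0,0]],"rotation":[[0.015,0,0],[0.025,0,0],[0.025,0,0],[0.025,0,0]]}'
python3 go.py .5265 .0647 .131 -7.1 46 1
python3 -c "
from station import ctrl; print(ctrl.get_state()['q'].round(3))"
```

```text
t: 8.9
tool_pos: [0.528, 0.0644, 0.1325]
eef_rot: [-0.107, 0.743, 0.655, -0.094]
wrist_force: [0.5, 0.0, -2.0]
grip_width: 0.152
gripper_force: 39.9
t 8.9 p [0.528  0.0644 0.1325] toolY -7.2 N 5 xyz [ 0.     -0.0003  0.0008] rot [ 0.033  -0.0001 -0.0001]
[-0.255  0.556  0.178  1.704 -0.168  1.174 -0.129]
```

```bash
python3 -m jog '{"xyz":[[0,0,0],[0,0,0],[0,0,0],[0,0,0],[0,0,0],[0,0,0],[0,0,0],[0,0,0]],"rotation":[[0.03,0,0],[0.03,0,0],[0.03,0,0],[0.03,0,0],[0.03,0,0],[0.015,0,0],[0,0,0],[0,0,0]]}'
python3 -m jog '{"xyz":[[0,0,0],[0,0,0],[0,0,0],[0,0,0]],"rotation":[[0,0,0],[0,0,0],[0,0,0],[0,0,0]]}'
python3 - <<'E'
from h import *
im=ctrl.get_image("top"); im2=ctrl.get_image("scene")["pixels"]
a=cv2.resize(im["pixels"][85:235,130:280],None,fx=2.6,fy=2.6,interpolation=cv2.INTER_CUBIC); b=cv2.resize(im2[150:350,330:530],(390,390),interpolation=cv2.INTER_CUBIC)
cv2.imwrite("pics/c6.png",cv2.convertScaleAbs(np.hstack([a,b]),alpha=1.2))
print(ctrl.get_state()["q"].round(3))
E
python3 go.py .5265 .0647 .131 -7.1 0 1
```

```text
t: 9.57
tool_pos: [0.5276, 0.0639, 0.1302]
eef_rot: [-0.292, 0.691, 0.609, -0.258]
wrist_force: [0.4, 0.5, -1.2]
grip_width: 0.151
gripper_force: 39.9
t: 9.9
tool_pos: [0.5278, 0.065, 0.1329]
eef_rot: [-0.292, 0.691, 0.61, -0.257]
wrist_force: [0.2, -0.5, -2.4]
grip_width: 0.15
gripper_force: 39.9
[-0.158  0.919  0.146  1.27  -0.224  1.759 -0.094]
t 10.0 p [0.5277 0.0649 0.1325] toolY -7.14 N 7 xyz [-0.0001 -0.0001  0.0005] rot [-0.0364 -0.     -0.    ]
```

View pics/c6.png

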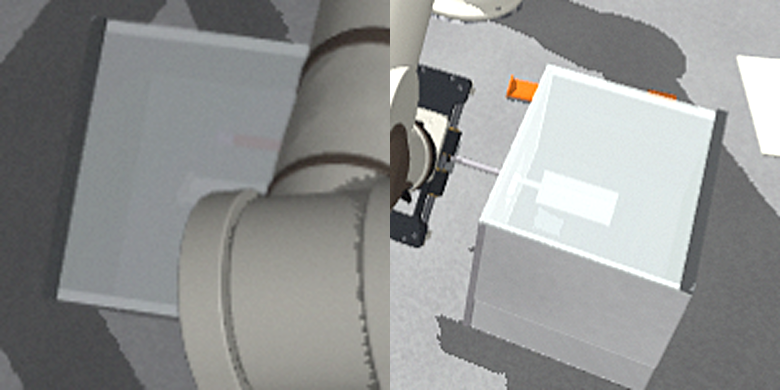

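The reddish tube (255,142 in the left crop) now lies on the chamber floor, clear of the rolled tray at (205,187). I'll level the boat, check it and withdraw.

```bash
python3 -m jog '{"xyz":[[0,0,0],[0,0,0],[0,0,0],[0,0,0],[0,0,0],[0,0,0],[0,0,0],[0,0,0]],"rotation":[[-0.015,0,0],[-0.03,0,0],[-0.03,0,0],[-0.035,0,0],[-0.035,0,0],[-0.035,0,0],[-0.035,0,0],[-0.025,0,0]]}'
python3 -m jog '{"xyz":[[0,0,0],[0,0,0],[0,0,0]],"rotation":[[-0.015,0,0],[0,0,0],[0,0,0]]}'
python3 go.py .502 -.125 .131 -7.1 0 1
```

```text
t: 10.67
tool_pos: [0.5268, 0.0652, 0.1331]
eef_rot: [-0.016, 0.75, 0.662, -0.013]
wrist_force: [-0.6, 0.8, -1.2]
grip_width: 0.152
gripper_force: 39.9
t: 10.92
tool_pos: [0.5269, 0.0651, 0.1325]
eef_rot: [-0.001, 0.75, 0.662, -0.0]
wrist_force: [-0.1, 0.5, -1.6]
grip_width: 0.153
gripper_force: 39.9
t 10.9167 p [0.5269 0.0651 0.1325] toolY -7.13 N 6 xyz [-0.0639 -0.0004  0.0005] rot [-0. -0. -0.]
```

```bash
python3 -m jog '{"xyz":[[-0.01,0,0],[-0.025,0,0],[-0.03,0,0],[-0.03,0,0],[-0.03,0,0],[-0.03,0,0],[-0.03,0,0],[-0.03,0,0]],"rotation":[[0,0,0],[0,0,0],[0,0,0],[0,0,0],[0,0,0],[0,0,0],[0,0,0],[0,0,0]]}'
python3 -m jog '{"xyz":[[-0.03,0,0],[-0.03,0,0],[-0.03,0,0],[-0.03,0,0],[-0.03,0,0],[-0.02,0,0],[0,0,0],[0,0,0]],"rotation":[[0,0,0],[0,0,0],[0,0,0],[0,0,0],[0,0,0],[0,0,0],[0,0,0],[0,0,0]]}'
python3 go.py .4545 -.2012 .04 -1.95 0 6
```

```text
t: 11.58
tool_pos: [0.5141, -0.0447, 0.1313]
eef_rot: [-0.0, 0.751, 0.661, -0.001]
wrist_force: [0.2, -0.2, -1.7]
grip_width: 0.149
gripper_force: 39.9
t: 12.25
tool_pos: [0.5033, -0.1274, 0.1314]
eef_rot: [-0.0, 0.751, 0.661, -0.0]
wrist_force: [0.5, 1.2, -1.4]
grip_width: 0.151
gripper_force: 39.9
t 12.25 p [ 0.5033 -0.1274  0.1314] toolY -7.32 N 6 xyz [-0.0259 -0.014   0.0305] rot [-0.     0.    -0.005]
```

```bash
python3 -m jog '{"xyz":[[-0.026,-0.014,0.01],[-0.026,-0.014,0.03],[-0.026,-0.014,0.035],[-0.026,-0.014,0.035],[-0.026,-0.014,0.035],[-0.026,-0.014,0.03],[0,0,0.01],[0,0,0]],"rotation":[[0,0,-0.005],[0,0,-0.005],[0,0,-0.005],[0,0,-0.005],[0,0,-0.005],[0,0,-0.005],[0,0,0],[0,0,0]]}'
python3 go.py .4545 -.2012 .0175 -1.95 0 6;python3 -m jog '{"xyz":[[0,0,0],[0,0,0]],"rotation":[[0,0,0],[0,0,0]]}'
python3 go.py .4545 -.2012 .0175 -1.95 0 6
```

```text
t: 12.92
tool_pos: [0.454, -0.1996, 0.0379]
eef_rot: [-0.001, 0.718, 0.696, -0.001]
wrist_force: [0.6, -0.3, -0.6]
grip_width: 0.151
gripper_force: 39.9
t 12.9167 p [ 0.454  -0.1996  0.0379] toolY -1.84 N 6 xyz [-0.0005  0.0002  0.0068] rot [-0.0002 -0.0001  0.0001]
t: 13.08
tool_pos: [0.4566, -0.1992, 0.04]
eef_rot: [0.001, 0.717, 0.697, 0.001]
wrist_force: [-0.2, 0.5, -2.4]
grip_width: 0.149
gripper_force: 39.9
t 13.0833 p [ 0.4566 -0.1992  0.04  ] toolY -1.68 N 6 xyz [-0.0007 -0.0007  0.0075] rot [ 0.0001 -0.      0.0003]
```

```bash
python3 -m jog '{"xyz":[[0,0,0.008],[0,0,0.01],[0,0,0.01],[0,0,0.008],[0,0,0.006],[0,0,0.003],[0,0,0],[0,0,0]],"rotation":[[0,0,0],[0,0,0],[0,0,0],[0,0,0],[0,0,0],[0,0,0],[0,0,0],[0,0,0]]}'
python3 go.py .4545 -.2012 .0170 -1.95 0 1
```

```text
t: 13.75
tool_pos: [0.4549, -0.2003, 0.0166]
eef_rot: [-0.0, 0.718, 0.696, -0.0]
wrist_force: [-1.1, -0.1, 0.6]
grip_width: 0.145
gripper_force: 39.9
t 13.75 p [ 0.4549 -0.2003  0.0166] toolY -1.79 N 1 xyz [-0.0018 -0.0007 -0.0007] rot [-0.0001 -0.0001  0.0009]
```

Wrist force has gone from about −1.6 N to about 0, so the boat is on the bench. Releasing and lifting away.

```bash
python3 -m jog '{"xyz":[[0,0,0],[0,0,0],[0,0,0],[0,0,0],[0,0,0],[0,0,0],[0,0,0],[0,0,0]],"rotation":[[0,0,0],[0,0,0],[0,0,0],[0,0,0],[0,0,0],[0,0,0],[0,0,0],[0,0,0]]}' -0.2
python3 -m jog '{"xyz":[[0,0,-0.01],[0,0,-0.03],[0,0,-0.06],[0,0,-0.06],[0,0,-0.06],[0,0,-0.06],[0,0,-0.06],[0,0,-0.03]],"rotation":[[0,0,0],[0,0,0],[0,0,0],[0,0,0],[0,0,0],[0,0,0],[0,0,0],[0,0,0]]}'
python3 -m jog '{"xyz":[[0,0,0],[0,0,0],[0,0,0]],"rotation":[[0,0,0],[0,0,0],[0,0,0]]}'
python3 - <<'E'
from h import *
a=ctrl.get_image("scene")["pixels"][130:350,190:520]; b=ctrl.get_image("top")["pixels"][85:215,140:410]
a=cv2.resize(a,(480,320)); b=cv2.resize(b,(480,231))
cv2.imwrite("pics/c7.png",cv2.convertScaleAbs(np.vstack([a,b]),alpha=1.2))
E
```

```text
t: 14.42
tool_pos: [0.4549, -0.2004, 0.0167]
eef_rot: [-0.0, 0.718, 0.696, -0.0]
wrist_force: [0.3, 0.1, -0.5]
grip_width: 0.595
gripper_force: 0.0
t: 15.08
tool_pos: [0.4564, -0.2011, 0.2058]
eef_rot: [0.002, 0.718, 0.696, 0.001]
wrist_force: [-0.0, 0.5, -0.7]
grip_width: 0.599
gripper_force: 0.0
t: 15.33
tool_pos: [0.4542, -0.2, 0.201]
eef_rot: [-0.001, 0.718, 0.696, -0.0]
wrist_force: [0.3, 0.8, -0.1]
grip_width: 0.601
gripper_force: 0.0
```

View pics/c7.png

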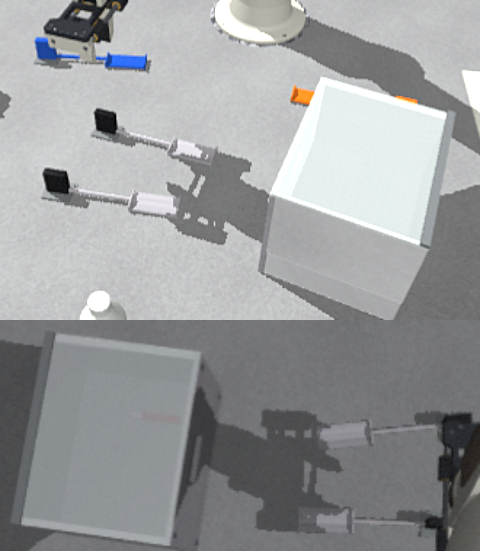

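The boat stands upright and empty (handle at 105,120), the spare boat hasn't moved, and the tube lies in the chamber (155,417 in the lower view).

```bash
python3 -c "
from station import ctrl; print(ctrl.hand_in())"
```

```text
the job is handed in; nothing more can be done
None
```

The tube is in the cabinet's chamber and the boat is back upright on the bench at its original spot; the empty boat was not moved, no sign of contact with the cover plate showed in the wrist-force readings, and the job was handed in at about 15 s (no verdict was returned).

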